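# Fit the dish-holder insert in the warming stage

## Task

Fit the aluminium dish-holder insert into the pocket of the warming stage's black carriage: tuck its blue tongue under the blue lip and push against the sprung backstop (the carriage glides along until it meets its end stop), then lower the opposite edge until the insert lies flat and fully home in the pocket. Then swing the keeper bar shut over that edge until it snaps behind its catch, and let go. Leave the bottle, the objective lens and the culture dish as they are.

Things in the scene. Friction and masses are not known exactly. Their poses are not given: they have to be found in the camera images.
- insert_fin (a point): Centre of the upright grey grip fin of the loose insert (0.2 to 0.4 kg), an aluminium plate 120 (x) x 140 (y) x 8 mm with four white dish wells, lying flat on the bench at the start. The fin stands mid-plate: 70 mm along x, 12 mm thick along y, from 8 to 40 mm above the plate's underside; this point is 24 mm above it. x along the fin, y towards the tongue, z up.
- insert_tongue (a point): Middle of the outer bottom edge of the insert's blue tongue, 86 mm from the plate's middle along y and level with its underside. The tongue sticks out 16 mm beyond the plate's +y edge, 100 mm wide, 4 mm thick, flush with the underside. Axes as the insert's.
- pocket (a point): On the pocket floor (30 mm above the bench) of the black carriage (215 x 245 mm), right under the fin of a seated insert. x across, y to the blue lip, z up; a seated insert's axes match these, its fin centre 24 mm above this point. Side walls at x = -62.5 and 62.5 mm rise 6 mm over the floor to the carriage's flat top. All points of the pocket, lip and keeper move with the carriage.
- stage: White base plate of the warming stage, 200 x 275 x 12 mm, fixed to the bench; origin on the bench, axes as the pocket's. The carriage glides on it along y only: pushed with about 3 N it moves, by up to 14 mm in all between hard stops, and stays where left; it starts 6 to 14 mm short of its +y stop. So a push on the backstop first carries the carriage along to its +y stop.
- near_wall (a point): Middle of the top inner edge of the pocket's wall opposite the lip: 70 mm from the pocket point along -y, 6 mm above the floor. A seated insert's edge lies inside and against this wall. To clear it with the tongue under the lip the insert must be tilted more than about 3 degrees, tongue end low. Axes as the pocket's.
- lip (a point): Middle of the lower front edge of the blue retaining lip, 76.5 mm from the pocket point along y, 7.5 mm above the floor. The lip is 6 mm thick, runs 125 mm along x and covers all beyond it in y. The tongue goes under it with the insert tilted up to about 11 degrees, tongue end low. Axes as the pocket's.
- backstop_face (a point): Middle of the face of the sprung brass bar under the lip: 6 mm tall, 82 mm from the pocket point along y, hidden from above. The tongue pushes it up to 7 mm (a hard stop) towards +y; it resists with 1 N at first, then 1 N more per mm. It must be kept in by 4 to 7 mm (5 to 8 N) while the other edge goes down inside the near wall; let go, it holds the insert against that wall.
- keeper (a joint): Keeper bar's angle about its upright hinge: 0 shut (at a stop, bar pointing to the stage's -x along the near wall), growing to 1.5 rad as the knob swings out to the stage's -y. Stays where left (about 0.6 N at the knob). In the last 0.1 rad or so it rides over a sprung steel ball, taking up to about 6 N at the knob; once under about 0.035 rad the ball is behind it and holds it shut.
- keeper_hinge (a point): On the keeper's hinge axis, half-way up the bar; x = 50, y = -98, z = 14 mm from the pocket point in the stage's axes. The aluminium bar is 14 mm wide, 8 mm thick, 110 mm long; its underside is 10 mm above the pocket floor, 2 mm over a seated insert's top. A 26 mm wide tab half-way along it reaches 40 mm in, over the insert's edge, when shut.
- keeper_knob (a point): Centre, half-way up, of the round red knob on the keeper bar, 100 mm from the hinge axis: 18 mm in diameter, 34 mm tall, from 18 to 52 mm above the pocket floor. Its axes turn with the bar; when shut they match the pocket's.
- insert: The loose dish-holder insert; origin at the middle of its underside, axes as at its fin.
- medium: Amber bottle with red cap, 52 mm in diameter, 105 mm tall; origin at the centre of its underside. Bystander.
- objective: Objective lens, steel, on a blue round base 76 mm in diameter, 66 mm tall overall; origin at the centre of its underside. Bystander.
- dish: Closed clear culture dish with pink contents, 60 mm in diameter, 15 mm tall; origin at the centre of its underside. Bystander.
Not all that is in view belongs to the job. Several things look just like the insert: the one meant starts farthest to the robot's right.

How it is judged:
By the outcome, as a careful person would: the job done as asked, in the order asked, and still so for the second after the job is handed in, with the robot touching nothing.
It also fails if it takes over 61 s, if anything falls off the work surface, if the arm or the gripper's body presses on something with over 40 N, if the wrist force passes 120 N, or if a joint passes its speed limit or range.

## Robot

A 6-joint arm with a two-finger parallel gripper is mounted at the origin on the work surface. World frame = base frame: x ahead of the robot, y to its left, z up, the work surface at z = 0. Lengths are in m, angles in degrees, forces in N, time in s.
With the tool pointing down it reaches from about 0.375 to 0.9 m from the base axis. Payload 3.1 kg.
Tool frame: the origin (TCP) lies between the finger pads; the fingertips stand 11 mm ahead of it and the grasp point (between the pads) lies 8 mm behind it; z points along the fingers, y is the line along which they close (so a half turn about z gives the same grasp; the last joint's range is limited). The gripper opens to 87 mm and grips with 3 to 60 N. Pads are 19 mm wide; open, the fingers measure 117 mm over their backs; the gripper's body (75 mm by 190 mm) begins 51 mm behind the grasp point.
Start: joints at [-75.659, 30.224, 82.088, -0, 67.689, -10.227], TCP at [0.26, -0.568, 0.234] pointing down, gripper open.
Joint ranges: [-176.69, 176.69], [-43.24, 126.21], [12.49, 139.97], [-82, 262], [0, 151.66], [-163.58, 163.58]. Speed limits (degrees/s): [159.86, 159.86, 180, 180, 180, 180].

## Interface

Orientations are given as a 3x3 rotation matrix whose columns are the frame's x, y, z axes.
In Python, from rig import bot gives the robot as it stands.
- The arm moves only by the tool apply_moves, never from a script. Its argument "steps" is a list that holds one entry, the list of rows, each a list of 7 numbers: the shift along the tool's x, y, z in cm, then the turn, a rotation vector about the tool's x, y, z in degrees, then the gripper command: -1 is shut, 1 is fully open, values between are in proportion. In form: [[[dx, dy, dz, rx, ry, rz, jaw], ...]]. A call has 1 to 20 rows; each row is the pose to reach, as a shift and turn from the pose commanded when the call began, along the tool's axes at that moment; what a row does not reach only later rows make up. A row lasts 1/8 s, in which the tool goes at most 62.5 mm and 10.7 degrees, less where a joint would pass 70% of its speed; a pose out of reach is approached as far as the arm can. A call with a gripper value outside its range is refused whole. The fingers move at their own pace and stop on an object; the grip force is fixed at half the most. Time passes only in rows, so rows that repeat a pose let the fingers close. It gives the time, the measured TCP pose, the force, the opening and the grip force at its end, in the units of the state.
- bot.read_state(): the state, without advancing time (a new reading comes with each control period).
- bot.capture(name): name is "scene" or "top"; returns the picture (420x560x3 uint8, blue, green, red); there is no depth.
- bot.camera_model(name): a dict with "intrinsics" (3x3 intrinsics, pixels), "R" (3x3) and "t" (3): a world point X has camera coordinates R X + t. Camera axes: x right, y down, z forward; pixel columns grow to the right and rows downward; lengths in m; the calibration is good to about 2 mm. A picture is of the moment at which its call begins. camera_model takes no time and is no camera call.
- bot.hand_in(): hands the job in; it is judged then, once.
The state is a dict: "time_s": time; "joint_positions": joint angles; "qvel": joint speeds; "tau": joint torques, N m; "position": TCP position; "tcp_rot": TCP orientation; "force": force on the tool from outside, world axes, zero at the start; "moment": the same for the moment, N m; "opening": opening from 0.0 (shut) to 1.0 (fully open); "grasp_force": force on a finger pad.
Only numpy, scipy, OpenCV 4.12 (cv2) and the standard library are available. Lean on these libraries where they do the work, as an engineer would, in place of code of your own. Each camera call takes 0.05 s, during which the arm holds its last target. There are 200 camera calls.

## Working session

There is one attempt and no reset: what is moved stays moved. The work goes in short steps, Python scripts to look and compute and a tool call to move; the robot and the scene stay as the last step left them, time stands still between calls to the robot, and variables do not carry over. Pictures are saved under pics/ and viewed, at most 11 in all, crops included, and the job is handed in when it is done.

Besides the shell and the picture viewer there is one more tool, called after "Call:" by a JSON object that holds its "name" and its "arguments". apply_moves: Moves the arm, as the interface text tells. Its arguments: {"type":"object","properties":{"steps":{"type":"array","items":{"type":"array","items":{"type":"array","items":{"type":"number"}}}}},"required":["steps"]}

```bash
mkdir -p pics
python3 - <<'E'
from rig import bot
import cv2,numpy as np
np.set_printoptions(precision=4,suppress=True)
for n in("scene","top"):
    cv2.imwrite(f"pics/{n}0.png",bot.capture(n)); c=bot.camera_model(n); print(n,c["intrinsics"],c["R"],c["t"], -np.array(c["R"]).T@np.array(c["t"]))
s=bot.read_state(); print(s)
E
```

```text
scene [[497.3296   0.     273.6564]
 [  0.     497.3296 208.5414]
 [  0.       0.       1.    ]] [[ 0.5234  0.8521 -0.0065]
 [ 0.7382 -0.4572 -0.496 ]
 [-0.4256  0.2549 -0.8683]] [-0.3549 -0.3225  1.4008] [ 1.02  -0.202  1.054]
top [[505.0775   0.     272.7986]
 [  0.     505.0775 208.4486]
 [  0.       0.       1.    ]] [[ 0.0138 -0.9997 -0.0181]
 [-0.9941 -0.0117 -0.1075]
 [ 0.1072  0.0194 -0.994 ]] [0.0874 0.5429 1.4527] [0.3828 0.0655 1.5039]
{'time_s': 0.1, 'joint_positions': array([-75.661 ,  30.2736,  82.1472,  -0.0011,  67.6895, -10.2278]), 'qvel': array([-0.0368, -0.0115, -0.1784,  0.0455,  0.0629, -0.0653]), 'tau': array([ -0.0004, -44.0987, -17.7151,   0.0635,   0.0534,  -0.0001]), 'position': array([ 0.2597, -0.5678,  0.2327]), 'tcp_rot': array([[ 0.9095,  0.4158, -0.0005],
       [ 0.4158, -0.9095,  0.0019],
       [ 0.0003, -0.0019, -1.    ]]), 'force': array([0.712 , 0.2483, 0.7732]), 'moment': array([ 0.0377, -0.0495,  0.0532]), 'grasp_force': 0.0, 'opening': 0.9999407796867925}
```

View pics/scene0.png

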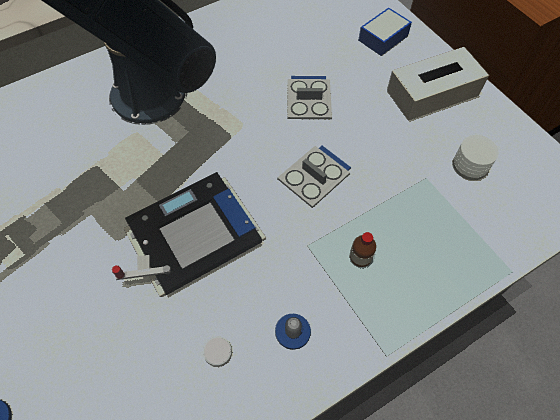

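View pics/top0.png

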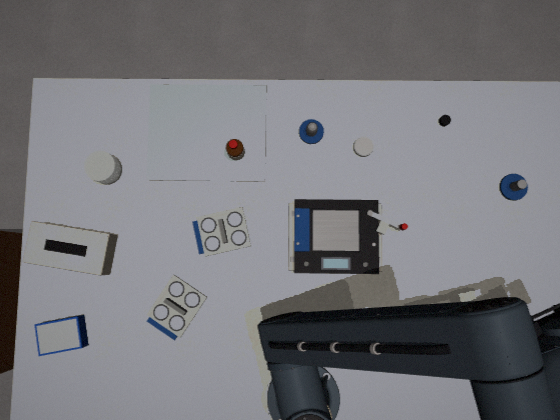

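```bash
cat > h.py <<'E'
from rig import bot
import cv2,numpy as np
np.set_printoptions(precision=4,suppress=True)
def unp(n,uv,z):
    c=bot.camera_model(n);K,R,t=[np.array(c[k]) for k in("intrinsics","R","t")]
    uv=np.atleast_2d(uv).astype(float); d=(R.T@np.linalg.inv(K)@np.c_[uv,np.ones(len(uv))].T).T
    C=-R.T@t; return C+d*((z-C[2])/d[:,2])[:,None]
def proj(n,X):
    c=bot.camera_model(n);K,R,t=[np.array(c[k]) for k in("intrinsics","R","t")]
    p=(K@(R@np.atleast_2d(X).T+t[:,None])).T; return p[:,:2]/p[:,2:]
E
python3 - <<'E'
from h import *
a=cv2.imread("pics/top0.png");b=cv2.imread("pics/scene0.png")
c1=cv2.resize(a[195:345,140:420],None,fx=2.8,fy=2.8,interpolation=cv2.INTER_CUBIC)
cv2.imwrite("pics/c_top.png",c1)
c2=cv2.resize(b[135:305,105:365],None,fx=3,fy=3,interpolation=cv2.INTER_CUBIC)
cv2.imwrite("pics/c_scene.png",c2)
print(proj("scene",[[.26,-.568,0],[.1,-.4,0],[.3,-.3,0],[.1,-.2,0]]),proj("top",[[.26,-.568,0],[.1,-.4,0]]))
E
```

```text
[[-31.5058 264.6104]
 [ 18.9531 182.4971]
 [ 85.1765 223.5557]
 [ 93.7162 148.7254]] [[499.2303 308.5135]
 [442.3491 363.9769]]
```

View pics/c_top.png

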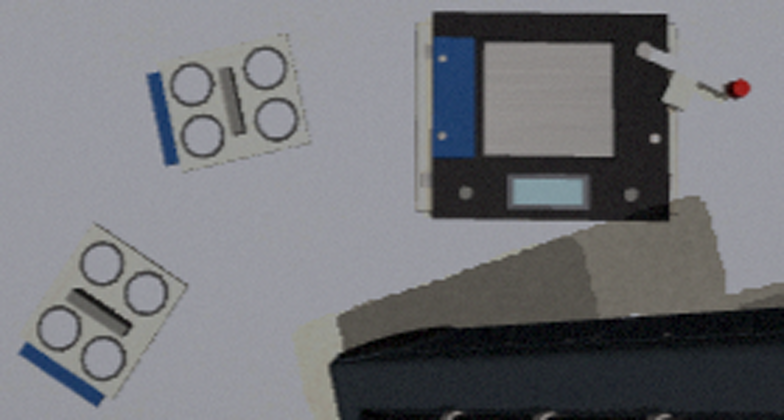

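View pics/c_scene.png

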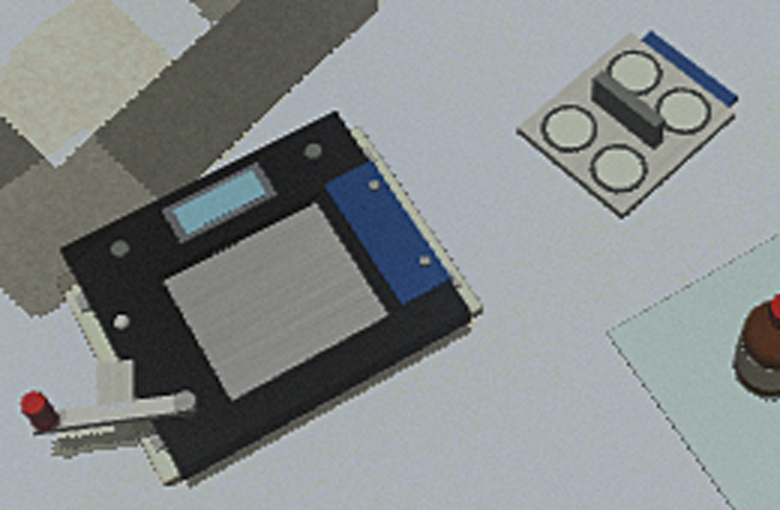

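Candidates in the top picture: plates at (222,231) and (177,307). The one at (222,231) lies farther right on the image, so farther to the robot's right, and the crop confirms blue tongue, fin and four wells. I'll recheck for hidden ones once the arm has moved. Knob is at about (404,226).

```bash
cat >> h.py <<'E'
from scipy.optimize import least_squares
def blobs(img,n0=60):
    h=cv2.cvtColor(img,cv2.COLOR_BGR2HSV)
    m=cv2.inRange(h,(100,120,50),(125,255,255))
    k,l,s,c=cv2.connectedComponentsWithStats(m)
    return [(s[i,4],c[i],np.argwhere(l==i)[:,::-1].astype(np.float32)) for i in range(1,k) if s[i,4]>n0]
def red(img):
    h=cv2.cvtColor(img,cv2.COLOR_BGR2HSV)
    m=cv2.inRange(h,(0,150,70),(6,255,255))|cv2.inRange(h,(174,150,70),(180,255,255))
    k,l,s,c=cv2.connectedComponentsWithStats(m)
    return [(s[i,4],c[i]) for i in range(1,k) if s[i,4]>8]
E
python3 - <<'E'
from h import *
for n in("top","scene"):
    im=cv2.imread(f"pics/{n}0.png")
    for a,c,p in blobs(im):
        r=cv2.minAreaRect(p); box=cv2.boxPoints(r)
        print(n,a,c,"z.0435",unp(n,[c],.0435)[0],"z.004",unp(n,[c],.004)[0],r[1]); print(unp(n,box,.0435 if a>900 else .004)[:,:2].ravel())
    for a,c in red(im): print("red",n,a,c,unp(n,[c],.082)[0])
# manual points
T=lambda x,y:(140+x/2.8-.3,195+y/2.8-.3); S=lambda x,y:(105+x/3-.3,135+y/3-.3)
for nm,n,P,z in [("carr","top",[T(433,12),T(667,15),T(669,220),T(432,216)],.036),("carrS","scene",[S(336,112),S(62,248),S(178,486),S(470,330)],.036),
 ("lipfront","top",[T(476,37),T(476,157)],.0435),("lipfrontS","scene",[S(326,185),S(402,305)],.0435),
 ("hinge","top",[T(643,49)],.048),("hingeS","scene",[S(185,399)],.048),
 ("plate","top",[T(288,36),T(311,141),T(182,171),T(150,72)],.008),("plateS","scene",[S(518,130),S(623,212),S(734,116),S(632,34)],.008),
 ("finS","scene",[S(605,74),S(665,122)],.04),("fin","top",[T(232,67),T(242,133)],.04)]:
    print(nm,(unp(n,P,z)[:,:2]*1000).round(1).tolist())
E
```

```text
top 312 [310.7179 132.2212] z.0435 [ 0.768  -0.0148  0.0435] z.004 [ 0.7785 -0.017   0.004 ] (23.0, 23.0)
[ 0.7448  0.0152  0.8162  0.0158  0.8168 -0.0541  0.7455 -0.0543]
top 399 [511.8271 186.995 ] z.0435 [ 0.611  -0.5977  0.0435] z.004 [ 0.6172 -0.6156  0.004 ] (26.0, 25.0)
[ 0.5808 -0.5824  0.6561 -0.585   0.6569 -0.6619  0.5817 -0.6589]
top 639 [302.1158 229.4883] z.0435 [0.4801 0.0084 0.0435] z.004 [0.4828 0.0068 0.004 ] (42.99999237060547, 13.999998092651367)
[ 0.5467  0.0285  0.5472 -0.0132  0.4193 -0.014   0.4188  0.0274]
top 133 [197.782  236.9549] z.0435 [0.4547 0.3104 0.0435] z.004 [0.4566 0.317  0.004 ] (32.75566482543945, 4.120209693908691)
[0.503  0.3347 0.5057 0.3227 0.4105 0.2998 0.4079 0.3117]
top 241 [ 61.1618 333.9751] z.0435 [0.1729 0.6931 0.0435] z.004 [0.1672 0.7101 0.004 ] (32.042945861816406, 45.65535354614258)
[0.1945 0.7956 0.2213 0.6642 0.1312 0.6416 0.1046 0.7721]
top 149 [161.7584 328.2953] z.0435 [0.1934 0.4055 0.0435] z.004 [0.1883 0.4147 0.004 ] (33.012290954589844, 4.430596828460693)
[0.2092 0.4595 0.2199 0.4526 0.1677 0.3706 0.1571 0.3775]
red top 6
[... 1078 characters left out ...]
0.5899  0.004 ] (19.0, 8.0)
[ 0.5929 -0.5899  0.6013 -0.5763  0.6362 -0.5867  0.628  -0.6002]
red scene 87 [367.0345 236.7816] [0.7109 0.2191 0.082 ]
red scene 45 [115.7333 268.9556] [ 0.4932 -0.2768  0.082 ]
carr [[569.7, 31.5], [569.4, -212.2], [357.4, -212.5], [358.1, 30.6]]
carrS [[358.9, 31.7], [358.6, -210.5], [582.7, -217.0], [586.7, 23.8]]
lipfront [[543.2, -13.2], [419.0, -13.9]]
lipfrontS [[420.9, -9.8], [544.9, -10.9]]
hinge [[532.2, -185.0]]
hingeS [[530.3, -183.9]]
plate [[545.8, 185.0], [434.5, 158.4], [401.1, 294.2], [505.5, 331.3]]
plateS [[437.0, 159.1], [549.2, 189.6], [520.8, 320.7], [404.6, 295.7]]
finS [[445.8, 238.5], [511.2, 253.7]]
fin [[509.1, 240.1], [440.7, 228.1]]
```

Call:
{"name": "apply_moves", "arguments": {"steps": [[[3,-2.6,0,0,0,0,1],[7,-6,0,0,0,0,1],[11,-9.5,0,0,0,2,1],[15,-13,0,0,0,3,1],[19,-16.5,0,0,0,4,1],[23,-20,0,0,0,5,1],[27,-23.5,0,0,0,6,1],[31,-27,0,0,0,7,1],[34,-31,0,0,0,8,1],[37,-35.5,1,0,0,9,1],[40,-40,2,0,0,10,1],[43,-45,3,0,0,11.2,1],[46,-50,4,0,0,11.2,1],[48.5,-55,5,0,0,11.2,1],[50.5,-58.5,6,0,0,11.2,1],[52,-61.5,7,0,0,11.2,1],[53,-63.8,8,0,0,11.2,1],[53.3,-64.7,8.4,0,0,11.2,1],[53.3,-64.7,8.4,0,0,11.2,1],[53.3,-64.7,8.4,0,0,11.2,1]]]}}

```text
time_s: 2.6
position: [0.4758, 0.2408, 0.1498]
tcp_rot: [[0.973, 0.23, 0.0], [0.23, -0.973, -0.0], [0.0, 0.0, -1.0]]
force: [-0.5, 0.2, -0.2]
opening: 1.003
grasp_force: 0.0
```

Run:
```python
from h import *
s=bot.read_state();print(s["time_s"],s["position"],s["tcp_rot"],s["force"])
a=bot.capture("top");b=bot.capture("scene");cv2.imwrite("pics/top1.png",a);cv2.imwrite("pics/scene1.png",b)
o=np.full((600,800,3),0,np.uint8)
o[:300,:400]=cv2.resize(a,(400,300))
o[:300,400:]=cv2.resize(b,(400,300))
o[300:,:400]=cv2.resize(b[100:220,230:390],(400,300),interpolation=cv2.INTER_CUBIC)
o[300:,400:]=cv2.resize(a[170:290,180:340],(400,300),interpolation=cv2.INTER_CUBIC)
cv2.imwrite("pics/m1.png",o)
```

```text
2.6 [0.4758 0.2408 0.1498] [[ 0.9731  0.2304  0.0002]
 [ 0.2304 -0.9731 -0.0002]
 [ 0.0001  0.0003 -1.    ]] [-0.5431  0.174  -0.1701]
```

View pics/m1.png

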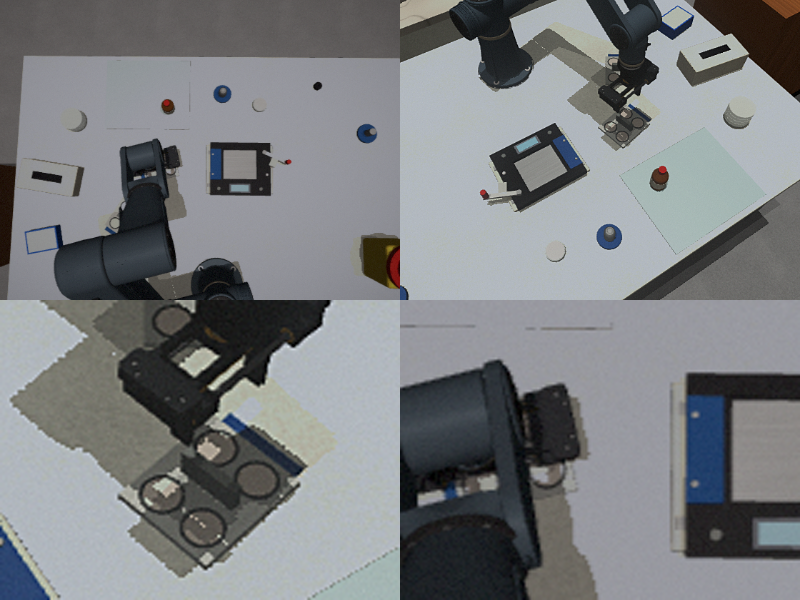

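The picture shows only two such plates, with nothing hidden on the right, and the gripper is above the right one (fin at about (315,170) in scene). Next I descend and grip.

Call:
{"name": "apply_moves", "arguments": {"steps": [[[0,-0.1,4,0,0,0,1],[0,-0.1,8,0,0,0,1],[0,-0.1,11,0,0,0,1],[0,-0.1,12.5,0,0,0,1],[0,-0.1,12.7,0,0,0,1],[0,-0.1,12.7,0,0,0,-1],[0,-0.1,12.7,0,0,0,-1],[0,-0.1,12.7,0,0,0,-1],[0,-0.1,12.7,0,0,0,-1],[0,-0.1,12.7,0,0,0,-1],[0,-0.1,12.7,0,0,0,-1],[0,-0.1,12.7,0,0,0,-1]]]}}

```text
time_s: 4.2
position: [0.4753, 0.2426, 0.0225]
tcp_rot: [[0.973, 0.231, -0.0], [0.231, -0.973, -0.0], [-0.0, 0.0, -1.0]]
force: [0.1, -0.5, 0.1]
opening: 0.288
grasp_force: 0.0
```

Run:
```python
from h import *
s=bot.read_state();print(s["time_s"],s["position"],s["force"],s["opening"],s["grasp_force"])
b=bot.capture("scene")
for a,c,p in blobs(b,50):
    r=cv2.minAreaRect(p);print(a,c,unp("scene",[c],.004)[0][:2],unp("scene",cv2.boxPoints(r),.004)[:,:2].ravel())
```

```text
4.2 [0.4753 0.2426 0.0225] [ 0.0891 -0.5201  0.122 ] 0.2878766952686632 0.0
465 [383.0731  34.7828] [0.163  0.7057] [0.1036 0.6391 0.0639 0.8364 0.1973 0.806  0.23   0.6176]
840 [233.4036 212.294 ] [0.4629 0.0178] [ 0.3972 -0.0053  0.3911  0.041   0.5245  0.0405  0.5288 -0.0037]
655 [292.5008 332.3542] [ 0.785  -0.0186] [ 0.7324 -0.0274  0.7711  0.0353  0.8321 -0.0052  0.7947 -0.0658]
150 [  3.58 410.94] [ 0.617  -0.5898] [ 0.5929 -0.5899  0.6013 -0.5763  0.6362 -0.5867  0.628  -0.6002]
```

Call:
{"name": "apply_moves", "arguments": {"steps": [[[0,0,0,0,0,0,-1],[0,0,0,0,0,0,-1],[0,0,0,0,0,0,-1],[0,0,0,0,0,0,-1],[0,0,0,0,0,0,-1]]]}}

```text
time_s: 4.88
position: [0.4754, 0.2426, 0.0225]
tcp_rot: [[0.973, 0.231, -0.0], [0.231, -0.973, -0.0], [-0.0, 0.0, -1.0]]
force: [0.9, -1.1, -1.9]
opening: 0.135
grasp_force: 30.0
```

Call:
{"name": "apply_moves", "arguments": {"steps": [[[0,0,-1,0,0,0,-1],[0,0,-4,0,0,0,-1],[0,1,-8,0,0,0,-1],[-0.6,3,-10,0,0,2,-1],[-1.5,7,-10,0,0,4,-1],[-2.4,11,-10,0,0,6,-1],[-3.3,15,-10,0,0,8,-1],[-4.1,19,-10,0,0,10,-1],[-5,23,-10,0,0,12,-1],[-5.9,27,-10,0,0,13.35,-1],[-6.6,30.5,-10,0,0,13.35,-1],[-7.2,33,-10,0,0,13.35,-1],[-7.5,34.4,-10,0,0,13.35,-1],[-7.5,34.4,-10,0,0,13.35,-1],[-7.5,34.4,-10,0,0,13.35,-1],[-7.5,34.4,-10,0,0,13.35,-1]]]}}

```text
time_s: 6.88
position: [0.4817, -0.1082, 0.1225]
tcp_rot: [[1.0, 0.002, -0.001], [0.002, -1.0, 0.001], [-0.001, -0.001, -1.0]]
force: [-1.1, -0.2, -1.8]
opening: 0.133
grasp_force: 30.0
```

Run:
```python
from h import *
s=bot.read_state();print(s["time_s"],s["position"],s["force"],s["opening"],s["tcp_rot"])
a=bot.capture("top");b=bot.capture("scene");cv2.imwrite("pics/top2.png",a);cv2.imwrite("pics/scene2.png",b)
z0=s["position"][2]-.0225
for n,im in(("top",a),("scene",b)):
  for A,c,p in blobs(im,40):
    if A<300: r=cv2.minAreaRect(p);print(n,A,c,unp(n,[c],z0+.004)[0][:2],unp(n,cv2.boxPoints(r),z0+.004)[:,:2].ravel())
o=np.zeros((600,800,3),np.uint8)
o[:,:400]=cv2.resize(a[170:308,270:362],(400,600),interpolation=cv2.INTER_CUBIC)
o[:,400:]=cv2.resize(b[110:320,110:250],(400,600),interpolation=cv2.INTER_CUBIC)
cv2.imwrite("pics/m2.png",o)
```

```text
6.875 [ 0.4817 -0.1082  0.1225] [-1.1009 -0.219  -1.7722] 0.13275175702277398 [[ 1.      0.0017 -0.0006]
 [ 0.0017 -1.      0.0005]
 [-0.0006 -0.0005 -1.    ]]
top 240 [ 61.2625 334.    ] [0.1815 0.6668] [0.2071 0.7469 0.232  0.6243 0.148  0.6031 0.1232 0.725 ]
top 149 [161.7584 328.2953] [0.2013 0.3914] [0.2208 0.4332 0.2308 0.4268 0.182  0.3502 0.1722 0.3567]
scene 261 [390.5556  28.7701] [0.2366 0.6515] [0.1879 0.586  0.1275 0.7088 0.2588 0.7185 0.3119 0.5997]
scene 103 [308.3301  77.0097] [0.2673 0.3585] [0.2406 0.3223 0.2872 0.3971 0.293  0.3931 0.2465 0.3185]
scene 146 [  3.4589 410.9589] [ 0.6553 -0.5531] [ 0.6336 -0.553   0.6412 -0.5406  0.6728 -0.5501  0.6653 -0.5622]
```

View pics/m2.png

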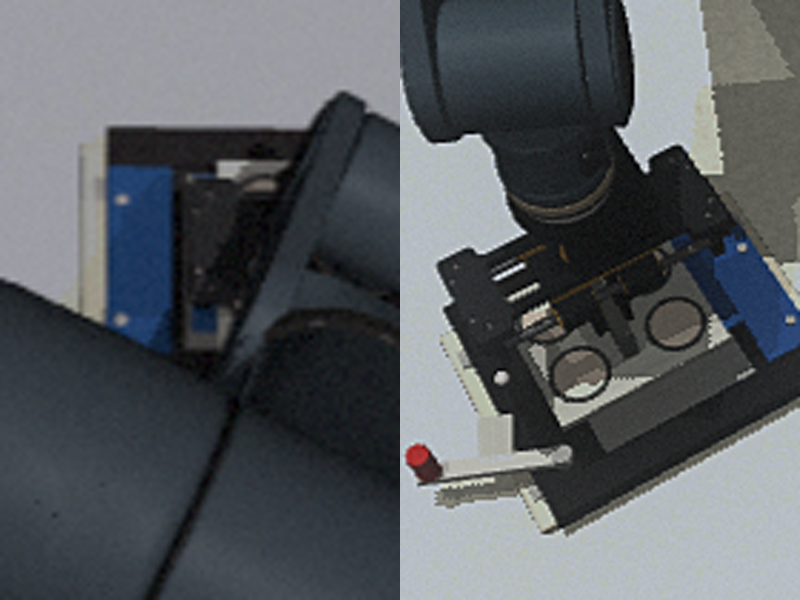

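The plate hangs over the pocket; its +x edge runs from (562,432) to (742,347) in the right crop and sits at row 160 in the left crop.

Run:
```python
from h import *
f=400/140
print(unp("scene",[(110+562/f-.3,110+432/f-.3),(110+742/f-.3,110+347/f-.3)],.108))
print(unp("top",[(270+216/4.348-.3,170+160/4.348-.3),(270+290/4.348-.3,170+160/4.348-.3)],.108))
b=cv2.imread("pics/scene2.png");g=cv2.cvtColor(b,cv2.COLOR_BGR2GRAY).astype(int)
# profile across +x edge in scene at y=-.17,-.15,-.13 at z=.108
for y in(-.165,-.15,-.135,-.12,-.1):
    xs=np.arange(.525,.56,.0025);p=proj("scene",np.c_[xs,0*xs+y,0*xs+.108]);print(y,[int(g[int(round(v)),int(round(u))]) for u,v in p])
a=cv2.imread("pics/top2.png");g=cv2.cvtColor(a,cv2.COLOR_BGR2GRAY).astype(int)
for y in(-.065,-.06,-.055,-.05):
    xs=np.arange(.525,.56,.0025);p=proj("top",np.c_[xs,0*xs+y,0*xs+.108]);print(y,[int(g[int(round(v)),int(round(u))]) for u,v in p])
```

```text
[[0.698  0.0679 0.108 ]
 [0.7111 0.2201 0.108 ]]
[[ 0.5403 -0.0365  0.108 ]
 [ 0.5409 -0.0837  0.108 ]]
-0.165 [30, 177, 172, 169, 171, 174, 188, 53, 53, 26, 31, 29, 32, 28, 32]
-0.15 [191, 130, 130, 38, 173, 177, 183, 116, 54, 62, 64, 60, 63, 60, 64]
-0.135 [109, 72, 134, 164, 175, 175, 186, 46, 55, 63, 63, 64, 61, 62, 59]
-0.12 [93, 78, 171, 174, 174, 175, 180, 118, 51, 61, 63, 63, 59, 62, 60]
-0.1 [89, 93, 93, 85, 98, 97, 96, 62, 54, 62, 59, 68, 60, 62, 65]
-0.065 [109, 77, 40, 93, 93, 98, 95, 23, 8, 16, 18, 28, 30, 26, 26]
-0.06 [99, 51, 59, 91, 91, 98, 96, 30, 1, 20, 17, 32, 27, 29, 29]
-0.055 [49, 48, 90, 93, 94, 94, 154, 40, 28, 26, 32, 34, 30, 30, 30]
-0.05 [42, 89, 115, 154, 157, 157, 158, 45, 34, 34, 36, 29, 29, 32, 32]
```

Call:
{"name": "apply_moves", "arguments": {"steps": [[[0.05,-0.4,0,-4,0,0,-1],[0.05,-0.8,0,-8,0,0,-1],[0.05,-0.8,2,-8,0,0,-1],[0.05,-0.8,3.5,-8,0,0,-1],[0.05,-0.8,4.5,-8,0,0,-1],[0.05,-0.8,5.2,-8,0,0,-1],[0.05,-0.8,5.5,-8,0,0,-1],[0.05,-0.8,5.5,-8,0,0,-1],[0.05,-0.8,5.5,-8,0,0,-1]]]}}

```text
time_s: 8.1
position: [0.4827, -0.1016, 0.0679]
tcp_rot: [[1.0, 0.0, 0.001], [0.0, -0.99, -0.139], [0.001, 0.139, -0.99]]
force: [0.3, 0.5, -2.7]
opening: 0.136
grasp_force: 30.0
```

Run:
```python
from h import *
s=bot.read_state();print(s["time_s"],s["position"],s["force"],s["moment"],s["tcp_rot"])
a=bot.capture("top");b=bot.capture("scene");cv2.imwrite("pics/top3.png",a);cv2.imwrite("pics/scene3.png",b)
o=np.zeros((600,800,3),np.uint8)
o[:,:400]=cv2.resize(a[170:308,270:362],(400,600),interpolation=cv2.INTER_CUBIC)
o[:,400:]=cv2.resize(b[110:320,110:250],(400,600),interpolation=cv2.INTER_CUBIC)
cv2.imwrite("pics/m3.png",o)
```

```text
8.1 [ 0.4827 -0.1016  0.0679] [ 0.2734  0.5129 -2.6503] [ 0.2099  0.0145 -0.0254] [[ 1.      0.0001  0.0007]
 [ 0.0002 -0.9902 -0.1394]
 [ 0.0007  0.1394 -0.9902]]
```

View pics/m3.png

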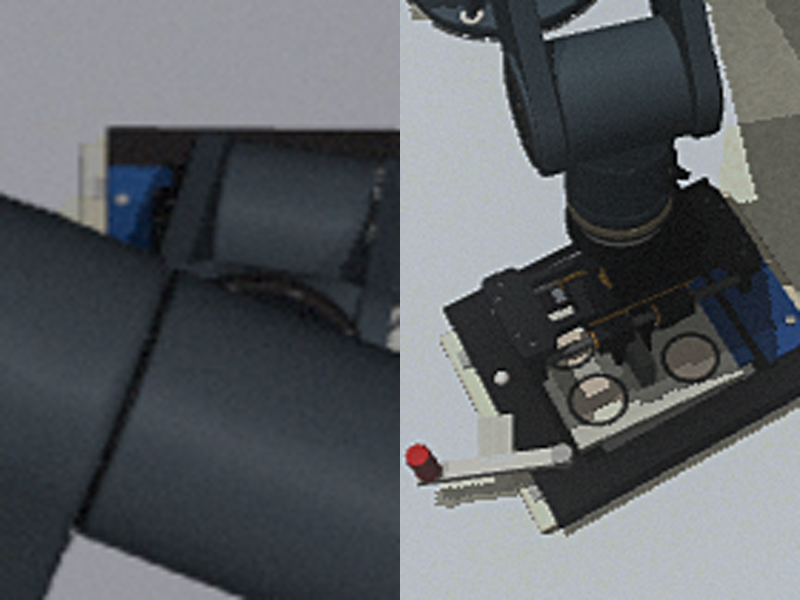

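Both views show the tongue end low inside the pocket, just before the blue lip, with the near edge raised clear of the keeper hinge. I'll lower until it touches the floor.

Call:
{"name": "apply_moves", "arguments": {"steps": [[[-0.05,-0.03,0.2,0,0,0,-1],[-0.05,-0.04,0.3,0,0,0,-1],[-0.05,-0.04,0.3,0,0,0,-1]]]}}

```text
time_s: 8.57
position: [0.4819, -0.1014, 0.0644]
tcp_rot: [[1.0, 0.0, -0.0], [0.0, -0.99, -0.139], [-0.0, 0.139, -0.99]]
force: [-0.6, -0.5, -2.7]
opening: 0.135
grasp_force: 30.0
```

Call:
{"name": "apply_moves", "arguments": {"steps": [[[0,-0.01,0.07,0,0,0,-1],[0,-0.01,0.07,0,0,0,-1]]]}}

```text
time_s: 8.82
position: [0.482, -0.1015, 0.064]
tcp_rot: [[1.0, 0.0, 0.0], [0.0, -0.99, -0.139], [0.0, 0.139, -0.99]]
force: [-0.3, 0.1, -0.2]
opening: 0.132
grasp_force: 30.0
```

Call:
{"name": "apply_moves", "arguments": {"steps": [[[0,0.01,-0.06,0,0,0,-1],[0,-0.29,-0.1,0,0,0,-1],[0,-0.59,-0.145,0,0,0,-1],[0,-0.88,-0.185,0,0,0,-1],[0,-1.18,-0.227,0,0,0,-1],[0,-1.18,-0.227,0,0,0,-1]]]}}

```text
time_s: 9.57
position: [0.4821, -0.0894, 0.0645]
tcp_rot: [[1.0, 0.001, 0.0], [0.001, -0.99, -0.139], [0.0, 0.139, -0.99]]
force: [0.2, -1.9, -2.5]
opening: 0.136
grasp_force: 30.0
```

Call:
{"name": "apply_moves", "arguments": {"steps": [[[0,-0.2,-0.028,0,0,0,-1],[0,-0.4,-0.056,0,0,0,-1],[0,-0.4,-0.056,0,0,0,-1]]]}}

```text
time_s: 9.95
position: [0.482, -0.0855, 0.0645]
tcp_rot: [[1.0, 0.0, 0.0], [0.0, -0.99, -0.139], [0.0, 0.139, -0.99]]
force: [-0.3, -1.7, -2.5]
opening: 0.135
grasp_force: 30.0
```

Call:
{"name": "apply_moves", "arguments": {"steps": [[[0,-0.2,-0.028,0,0,0,-1],[0,-0.4,-0.056,0,0,0,-1],[0,-0.4,-0.056,0,0,0,-1]]]}}

```text
time_s: 10.32
position: [0.482, -0.0811, 0.0644]
tcp_rot: [[1.0, 0.0, 0.0], [0.0, -0.99, -0.139], [0.0, 0.139, -0.99]]
force: [-0.5, -2.8, -2.6]
opening: 0.134
grasp_force: 30.0
```

Call:
{"name": "apply_moves", "arguments": {"steps": [[[0,-0.2,-0.028,0,0,0,-1],[0,-0.4,-0.056,0,0,0,-1],[0,-0.4,-0.056,0,0,0,-1]]]}}

```text
time_s: 10.7
position: [0.4821, -0.0775, 0.0645]
tcp_rot: [[1.0, 0.001, 0.0], [0.001, -0.99, -0.14], [0.0, 0.14, -0.99]]
force: [-0.1, -5.6, -2.5]
opening: 0.137
grasp_force: 30.0
```

Call:
{"name": "apply_moves", "arguments": {"steps": [[[0,-0.1,-0.014,0,0,0,-1],[0,-0.2,-0.028,0,0,0,-1],[0,-0.2,-0.028,0,0,0,-1]]]}}

```text
time_s: 11.08
position: [0.4821, -0.0759, 0.0646]
tcp_rot: [[1.0, 0.001, 0.0], [0.001, -0.99, -0.14], [0.0, 0.14, -0.99]]
force: [-0.1, -5.7, -1.5]
opening: 0.135
grasp_force: 30.0
```

Call:
{"name": "apply_moves", "arguments": {"steps": [[[0,-0.1,-0.014,0,0,0,-1],[0,-0.2,-0.028,0,0,0,-1],[0,-0.2,-0.028,0,0,0,-1]]]}}

```text
time_s: 11.45
position: [0.4822, -0.0744, 0.0647]
tcp_rot: [[1.0, 0.002, 0.0], [0.002, -0.99, -0.141], [-0.0, 0.141, -0.99]]
force: [-1.0, -9.4, -1.1]
opening: 0.136
grasp_force: 30.0
```

Call:
{"name": "apply_moves", "arguments": {"steps": [[[0,0.09,0.06,0,0,0,-1],[0,0.13,0.21,1,0,0,-1],[0,0.165,0.36,2,0,0,-1],[0,0.2,0.515,3,0,0,-1],[0,0.23,0.67,4,0,0,-1],[0,0.255,0.82,5,0,0,-1],[0,0.255,0.82,5,0,0,-1],[0,0.255,0.82,5,0,0,-1]]]}}

```text
time_s: 12.45
position: [0.4822, -0.0779, 0.057]
tcp_rot: [[1.0, 0.001, 0.001], [0.001, -0.999, -0.054], [0.001, 0.054, -0.999]]
force: [-1.2, -6.9, 1.3]
opening: 0.132
grasp_force: 30.0
```

Run:
```python
from h import *
s=bot.read_state();print(s["time_s"],s["position"],s["force"],s["moment"],s["tcp_rot"])
a=bot.capture("top");b=bot.capture("scene");cv2.imwrite("pics/scene4.png",b)
for n,im in(("top",a),("scene",b)):
  for A,c in red(im): print(n,c,unp(n,[c],.082)[0])
o=cv2.resize(b[140:320,110:330][:, :220],(733,600),interpolation=cv2.INTER_CUBIC)
cv2.imwrite("pics/m4.png",o)
```

```text
12.45 [ 0.4822 -0.0779  0.057 ] [-1.1933 -6.8755  1.326 ] [-1.082   0.3706  0.058 ] [[ 1.      0.0009  0.0007]
 [ 0.0009 -0.9986 -0.0536]
 [ 0.0007  0.0536 -0.9986]]
top [232.8833 143.5833] [0.7225 0.2107 0.082 ]
top [401.3077 225.9615] [ 0.491  -0.2684  0.082 ]
top [553.3918 375.1618] [ 0.0911 -0.6729  0.082 ]
scene [367.0909 236.8182] [0.7111 0.2191 0.082 ]
scene [119.25   267.0227] [ 0.493  -0.2687  0.082 ]
```

View pics/m4.png

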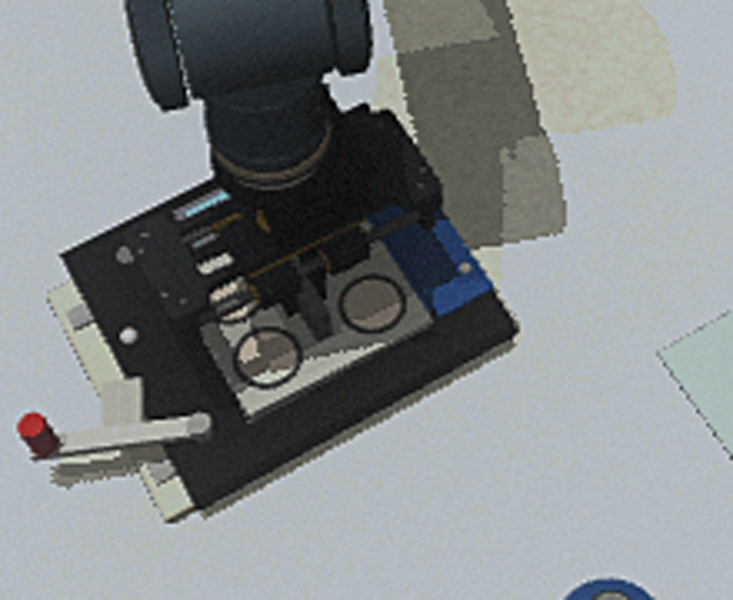

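The tongue is now hidden under the lip (about (455,270)), the carriage has gone 8 mm to its stop, and the near edge (250,415) is just inside the wall line. I'll lower the rest of the way.

Call:
{"name": "apply_moves", "arguments": {"steps": [[[0,0.03,0.11,0.75,0,0,-1],[0,0.055,0.225,1.5,0,0,-1],[0,0.08,0.34,2.25,0,0,-1],[0,0.105,0.455,3,0,0,-1],[0,0.105,0.455,3,0,0,-1],[0,0.105,0.455,3,0,0,-1]]]}}

```text
time_s: 13.3
position: [0.4822, -0.0791, 0.0525]
tcp_rot: [[1.0, 0.001, 0.001], [0.001, -1.0, -0.001], [0.001, 0.001, -1.0]]
force: [-1.3, -6.7, 0.2]
opening: 0.135
grasp_force: 30.0
```

Run:
```python
from h import *
s=bot.read_state();print(s["time_s"],s["position"],s["force"],s["moment"],s["tcp_rot"])
```

```text
13.3 [ 0.4822 -0.0791  0.0525] [-1.2832 -6.6813  0.2305] [-1.1035  0.4896  0.1146] [[ 1.      0.0011  0.0009]
 [ 0.0011 -1.     -0.0015]
 [ 0.0009  0.0015 -1.    ]]
```

Call:
{"name": "apply_moves", "arguments": {"steps": [[[0,0,0.05,0,0,0,-1],[0,0,0.1,0,0,0,-1],[0,0.08,0.1,0,0,0,-1],[0,0.16,0.1,0,0,0,-1],[0,0.16,0.1,0,0,0,-1]]]}}

```text
time_s: 13.92
position: [0.4822, -0.0793, 0.0524]
tcp_rot: [[1.0, 0.0, 0.001], [0.0, -1.0, 0.0], [0.001, -0.0, -1.0]]
force: [-1.8, -1.3, 10.4]
opening: 0.135
grasp_force: 30.0
```

Call:
{"name": "apply_moves", "arguments": {"steps": [[[0,0,0,0,0,0,-0.2],[0,0,0,0,0,0,-0.2],[0,0,0,0,0,0,-0.2],[0,0,0,0,0,0,-0.2],[0,0,0,0,0,0,-0.2],[0,0,0,0,0,0,-0.2],[0,0,-1,0,0,0,-0.2],[0,0,-4,0,0,0,-0.2],[0,0,-8,0,0,0,-0.2],[-5,-5,-13,0,0,0,-0.2],[-5,-10,-13,0,0,0,-0.2],[-5,-15,-13,0,0,0,-0.2],[-5,-20,-13,0,0,0,-0.2],[-5,-20,-13,0,0,0,-0.2],[-5,-20,-13,0,0,0,-0.2]]]}}

```text
time_s: 15.8
position: [0.4318, 0.12, 0.1815]
tcp_rot: [[1.0, 0.001, 0.0], [0.001, -1.0, -0.0], [0.0, 0.0, -1.0]]
force: [0.1, -0.2, 0.5]
opening: 0.4
grasp_force: 0.0
```

Run:
```python
from h import *
s=bot.read_state();print(s["time_s"],s["position"],s["force"],s["moment"],s["tcp_rot"],s["opening"])
a=bot.capture("top");b=bot.capture("scene");cv2.imwrite("pics/scene5.png",b);cv2.imwrite("pics/top5.png",a)
for n,im in(("top",a),("scene",b)):
  for A,c in red(im): print(n,c,unp(n,[c],.082)[0])
o=np.zeros((600,800,3),np.uint8)
o[:300]=cv2.resize(a[185:290,280:420],(800,600),interpolation=cv2.INTER_CUBIC)[:300] if 0 else 0
o[:,:400]=cv2.resize(a[170:308,275:367],(400,600),interpolation=cv2.INTER_CUBIC)
o[:,400:]=cv2.resize(b[160:295,160:250],(400,600),interpolation=cv2.INTER_CUBIC)
cv2.imwrite("pics/m5.png",o)
```

```text
15.8 [0.4318 0.12   0.1815] [ 0.1278 -0.2418  0.5159] [ 0.0127  0.009  -0.0513] [[ 1.      0.0013  0.0005]
 [ 0.0013 -1.     -0.0004]
 [ 0.0005  0.0004 -1.    ]] 0.4004382878199517
top [232.7581 143.5806] [0.7225 0.211  0.082 ]
top [401.4  226.04] [ 0.4908 -0.2686  0.082 ]
top [553.3945 375.084 ] [ 0.0913 -0.6729  0.082 ]
scene [367.0909 236.8182] [0.7111 0.2191 0.082 ]
scene [119.25   267.0227] [ 0.493  -0.2687  0.082 ]
```

View pics/m5.png

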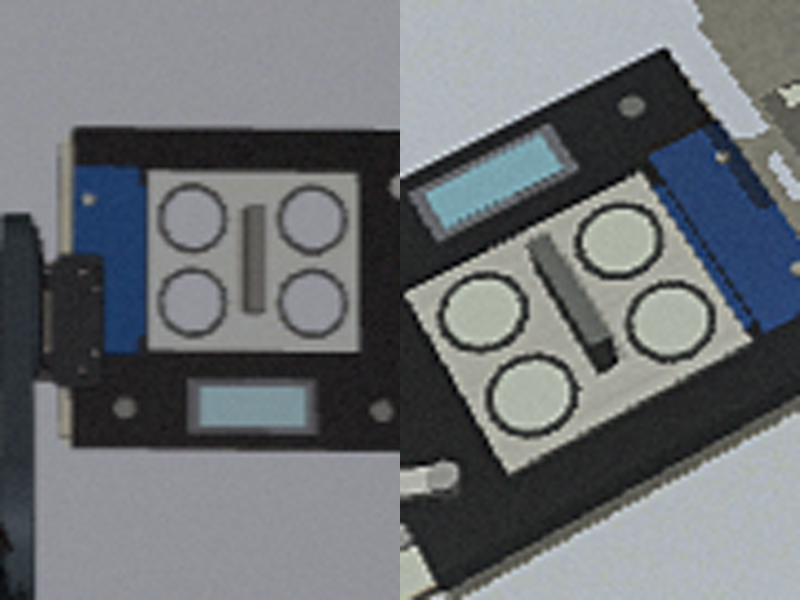

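The insert lies flat in the pocket, its near edge tight to the wall and its tongue under the lip. Both cameras put the knob at (0.492,-0.269), so θ is about 1.17 rad. Now over the knob.

Call:
{"name": "apply_moves", "arguments": {"steps": [[[0.5,3,0,0,0,0,-0.2],[1,7,0,0,0,-8,-0.2],[2,12,0,0,0,-16,-0.2],[3,17,0,0,0,-24,-0.2],[4,22,0,0,0,-32,-0.2],[4.5,27,1,0,0,-40,-0.2],[5,32,2,0,0,-48,-0.2],[5.5,36,3,0,0,-56,-0.2],[6,38.9,4,0,0,-64,-0.2],[6,38.9,5,0,0,-66.8,-0.2],[6,38.9,7,0,0,-66.8,-0.2],[6,38.9,7,0,0,-66.8,-0.2]]]}}

```text
time_s: 17.4
position: [0.4901, -0.2695, 0.1098]
tcp_rot: [[0.396, 0.918, -0.003], [0.918, -0.396, 0.003], [0.001, -0.004, -1.0]]
force: [0.2, 0.8, 0.1]
opening: 0.4
grasp_force: 0.0
```

Run:
```python
from h import *
s=bot.read_state();print(s["time_s"],s["position"],s["force"],s["tcp_rot"],s["opening"])
b=bot.capture("scene");cv2.imwrite("pics/scene6.png",b)
cv2.imwrite("pics/m6.png",cv2.resize(b[180:330,60:260],(800,600),interpolation=cv2.INTER_CUBIC))
```

```text
17.4 [ 0.4901 -0.2695  0.1098] [0.1691 0.8222 0.0978] [[ 0.3963  0.9181 -0.0031]
 [ 0.9181 -0.3963  0.0025]
 [ 0.0011 -0.0039 -1.    ]] 0.40049262724831963
```

View pics/m6.png

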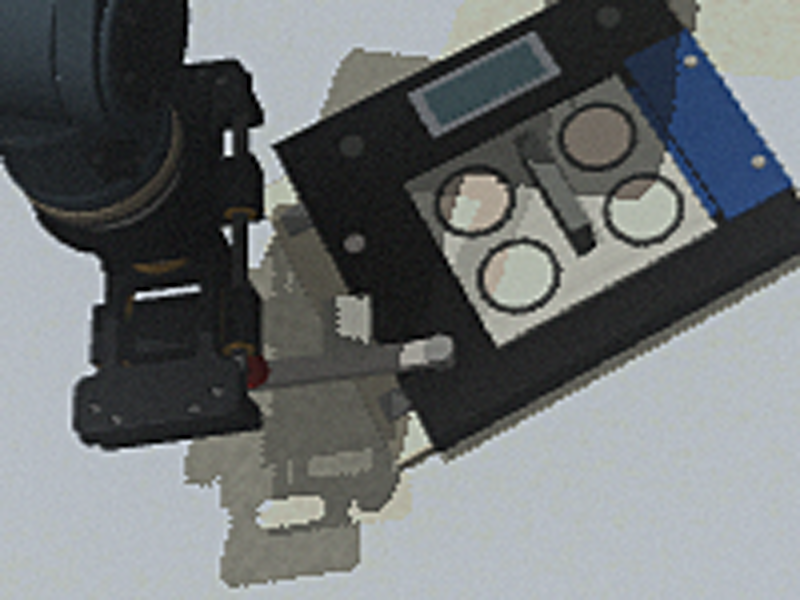

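The fingers stand either side of the red knob ((255,370) in the crop), along the swing direction. I'll lower and close loosely around it.

Call:
{"name": "apply_moves", "arguments": {"steps": [[[0.15,0.15,1,0,0,0,-0.2],[0.15,0.15,2,0,0,0,-0.2],[0.15,0.15,3,0,0,0,-0.2],[0.15,0.15,4,0,0,0,-0.2],[0.15,0.15,4.4,0,0,0,-0.2],[0.15,0.15,4.4,0,0,0,-0.5],[0.15,0.15,4.4,0,0,0,-0.5],[0.15,0.15,4.4,0,0,0,-0.5],[0.15,0.15,4.4,0,0,0,-0.5]]]}}

```text
time_s: 18.58
position: [0.4941, -0.2681, 0.0675]
tcp_rot: [[0.394, 0.919, 0.0], [0.919, -0.394, -0.0], [-0.0, 0.001, -1.0]]
force: [-0.2, -0.0, -0.0]
opening: 0.251
grasp_force: 0.0
```

Call:
{"name": "apply_moves", "arguments": {"steps": [[[0.02,-0.68,0,0,0,4,-0.5],[0.07,-1.37,0,0,0,8,-0.5],[0.335,-2.71,0,0,0,16,-0.5],[0.78,-4.0,0,0,0,24,-0.5],[1.4,-5.22,0,0,0,32,-0.5],[2.19,-6.34,0,0,0,40,-0.5],[3.12,-7.33,0,0,0,48,-0.5],[3.91,-7.99,0,0,0,54,-0.5],[4.47,-8.38,0,0,0,58,-0.5],[4.76,-8.57,0,0,0,60,-0.5],[4.76,-8.57,0,0,0,60,-0.5]]]}}

```text
time_s: 19.95
position: [0.4343, -0.1908, 0.0675]
tcp_rot: [[0.993, 0.119, 0.001], [0.119, -0.993, -0.001], [0.001, 0.001, -1.0]]
force: [1.3, -0.7, 0.6]
opening: 0.253
grasp_force: 0.3
```

Run:
```python
from h import *
s=bot.read_state();print(s["time_s"],s["position"],s["force"],s["tcp_rot"][:,1],s["opening"])
for n in("top","scene"):
  for A,c in red(bot.capture(n)): print(n,A,c,unp(n,[c],.082)[0])
```

```text
19.95 [ 0.4343 -0.1908  0.0675] [ 1.2656 -0.7293  0.5844] [ 0.1193 -0.9929  0.0008] 0.25263304287277855
top 60 [232.8833 143.5833] [0.7225 0.2107 0.082 ]
top 516 [553.3992 375.2539] [ 0.0908 -0.6729  0.082 ]
scene 17 [141.9412 229.5882] [ 0.4363 -0.1913  0.082 ]
scene 88 [367.0909 236.8182] [0.7111 0.2191 0.082 ]
```

Call:
{"name": "apply_moves", "arguments": {"steps": [[[-0.02,-0.3,0,0,0,2,-0.5],[-0.03,-0.6,0,0,0,4,-0.5],[-0.03,-1.0,0,0,0,6.9,-0.5],[-0.03,-1.0,0,0,0,6.9,-0.5]]]}}

```text
time_s: 20.55
position: [0.4322, -0.1803, 0.0671]
tcp_rot: [[1.0, -0.001, -0.001], [-0.001, -1.0, 0.001], [-0.001, -0.001, -1.0]]
force: [0.2, 0.2, 0.4]
opening: 0.247
grasp_force: 0.0
```

Now tool −y is world +y. Continuing in small steps and watching the force.

Call:
{"name": "apply_moves", "arguments": {"steps": [[[0,-0.1,0,0,0,0,-0.5],[0,-0.2,0,0,0,0,-0.5],[0,-0.2,0,0,0,0,-0.5]]]}}

```text
time_s: 20.92
position: [0.4323, -0.1785, 0.0671]
tcp_rot: [[1.0, -0.001, -0.0], [-0.001, -1.0, 0.0], [-0.0, -0.0, -1.0]]
force: [-0.7, 0.2, -0.4]
opening: 0.249
grasp_force: 0.0
```

Call:
{"name": "apply_moves", "arguments": {"steps": [[[0,-0.1,0,0,0,0,-0.5],[0,-0.2,0,0,0,0,-0.5],[0,-0.2,0,0,0,0,-0.5]]]}}

```text
time_s: 21.3
position: [0.4324, -0.1771, 0.0672]
tcp_rot: [[1.0, -0.001, -0.0], [-0.001, -1.0, -0.001], [-0.0, 0.001, -1.0]]
force: [-2.5, -3.7, -1.0]
opening: 0.248
grasp_force: 1.9
```

Call:
{"name": "apply_moves", "arguments": {"steps": [[[0,-0.1,0,0,0,0,-0.5],[0,-0.15,0,0,0,0,-0.5],[0,-0.15,0,0,0,0,-0.5]]]}}

```text
time_s: 21.68
position: [0.4325, -0.1769, 0.0672]
tcp_rot: [[1.0, -0.0, 0.0], [-0.0, -1.0, -0.003], [0.0, 0.003, -1.0]]
force: [-5.2, -9.4, -1.9]
opening: 0.253
grasp_force: 4.4
```

Call:
{"name": "apply_moves", "arguments": {"steps": [[[0,0.2,0,0,0,0,-0.5],[0,0.2,0,0,0,0,-0.2],[0,0.2,0,0,0,0,-0.2],[0,0.2,0,0,0,0,-0.2],[0,0.2,0,0,0,0,-0.2],[0,0.2,-1,0,0,0,-0.2],[0,0.2,-3,0,0,0,-0.2],[0,0.2,-6,0,0,0,-0.2],[0,0.2,-10,0,0,0,-0.2],[0,6,-12,0,0,0,-0.2],[0,12,-12,0,0,0,-0.2],[0,18,-12,0,0,0,-0.2],[0,22,-12,0,0,0,-0.2],[0,22,-12,0,0,0,-0.2],[0,22,-12,0,0,0,-0.2]]]}}

```text
time_s: 23.55
position: [0.4316, -0.394, 0.1872]
tcp_rot: [[1.0, -0.002, -0.001], [-0.002, -1.0, 0.002], [-0.001, -0.002, -1.0]]
force: [-0.4, -0.3, -0.5]
opening: 0.401
grasp_force: 0.0
```

Run:
```python
from h import *
s=bot.read_state();print(s["time_s"],s["position"],s["force"])
a=bot.capture("top");b=bot.capture("scene")
for n,im in(("top",a),("scene",b)):
  for A,c in red(im): print(n,A,c,unp(n,[c],.082)[0])
o=np.zeros((600,800,3),np.uint8)
o[:,:400]=cv2.resize(a[180:300,285:365+0],(400,600),interpolation=cv2.INTER_CUBIC)
o[:,400:]=cv2.resize(b[170:320,120:220],(400,600),interpolation=cv2.INTER_CUBIC)
cv2.imwrite("pics/top7.png",a);cv2.imwrite("pics/scene7.png",b)
o=np.zeros((600,800,3),np.uint8)
o[:,:400]=cv2.resize(a[185:305,300:380],(400,600),interpolation=cv2.INTER_CUBIC)
o[:,400:]=cv2.resize(b[165:315,130:230],(400,600),interpolation=cv2.INTER_CUBIC)
cv2.imwrite("pics/m7.png",o)
```

```text
23.55 [ 0.4316 -0.394   0.1872] [-0.3972 -0.3274 -0.4845]
top 60 [232.8833 143.5833] [0.7225 0.2107 0.082 ]
top 29 [369.0345 247.1034] [ 0.4305 -0.1776  0.082 ]
top 521 [553.3589 375.1977] [ 0.091  -0.6728  0.082 ]
scene 43 [146.6279 225.6744] [ 0.4328 -0.1784  0.082 ]
scene 87 [367.0345 236.7816] [0.7109 0.2191 0.082 ]
```

View pics/m7.png

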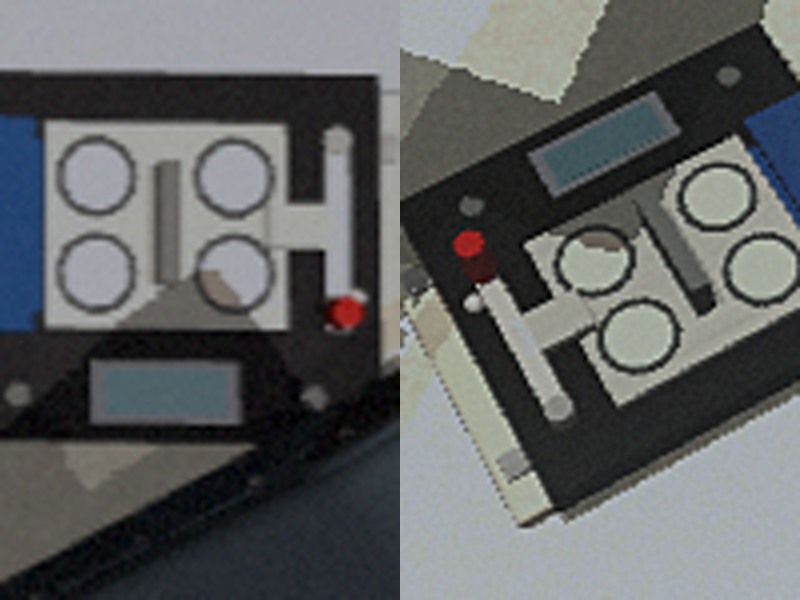

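The bar lies parallel to the near wall with its tab over the insert's edge. The knob (y about -0.178) is in line with the hinge, and the steel ball (472,302) sits behind the bar. The insert is flat and the arm is clear.

```bash
python3 -c "
from rig import bot
print(bot.hand_in())"
```

```text
the job is handed in; nothing more can be done
None
```

The insert lies flat in the pocket with its tongue under the lip, the keeper is shut behind its ball catch, and I handed the job in at about 24 s with the arm clear; no verdict was returned.

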